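# Bed the stem of the flower mosaic

### The arm

A 7-joint arm with a two-finger parallel gripper is mounted at the origin on the work surface. World frame = base frame: x ahead of the robot, y to its left, z up, the work surface at z = 0. Lengths are in m, angles in rad, forces in N, time in s.
With the tool pointing down it reaches from about 0.425 to 0.925 m from the base axis. Payload 6.8 kg.
Tool frame: the origin (TCP) lies on the centre line of the jaws, within the pads' length; the fingertips stand 19 mm ahead of it and the grasp point (between the pads) is the TCP (tcp_to_tips is the distance from the TCP to the fingertips, in m); x points along the fingers, y is the direction in which the jaws open and shut, and the axes are right-handed (so a half turn about x gives the same grasp; the last joint's range is limited). The gripper opens to 85 mm and grips with 20 to 120 N. Pads are 22 mm wide; open, the fingers measure 114 mm over their backs; the gripper's body (76 mm by 85 mm) begins 54 mm behind the grasp point. The pads swing forward as they close: fully open they stand 13 mm farther back than shut.
Start: joints at [-1.341, 0.477, 0.022, 1.555, -0.011, 1.109, -0.083], TCP at [0.224, 0.637, 0.25] pointing down, gripper open.
Joint ranges: [-2.96, 2.96], [-0.34, 2.1], [-1.41, 1.46], [0.24, 2.44], [-1.37, 4.51], [0.17, 1.92], [-2.96, 2.96]. Speed limits (rad/s): [2.39, 2.39, 3.14, 3.14, 3.14, 3.14, 3.14].

### API

Orientations are given as a unit quaternion [w, x, y, z].
In Python, from station import get_obs, read_camera, hand_in, spot_in, cut_out, tcp_to_tips gives the robot as it stands.
- The arm moves only by the shell command python3 -m jog 'ROWS' [FORCE]. ROWS is JSON, a list of rows, each an object of numbers: "gripper": the closure, from 0 (fully open) to 1 (shut); "dx", "dy", "dz": the shift along the world's x, y, z in m; "rx", "ry", "rz": the turn, a rotation vector about the world's x, y, z in degrees. In form: [{"gripper": .., "dx": .., "dy": .., "dz": .., "rx": .., "ry": .., "rz": ..}, ...]. A call has 1 to 10 rows; each row is the pose to reach, as a shift and turn from the pose commanded when the call began; what a row does not reach only later rows make up. A row lasts 1/10 s, in which the tool goes at most 50 mm and 8.59 degrees, less where a joint would pass 70% of its speed; a pose out of reach is approached as far as the arm can. A call with a gripper value outside its range is refused whole. The fingers move at their own pace and stop on an object; FORCE is the grip in N (left out, the last holds). Time passes only in rows, so rows that repeat a pose let the fingers close. It gives the time, the measured TCP pose, the force and the opening at its end, in the units of the state.
- get_obs(): the state, without advancing time (a new reading comes with each control period).
- read_camera(name): name is "scene" or "side" or "wrist"; returns a dict with "pixels" (420x560x3 uint8, blue, green, red), "range_z" (420x560 float32, m along the optical axis (not along the pixel's ray), 0 where there is no reading), "camera_matrix" (3x3 intrinsics, pixels), "cam_to_world" (4x4, takes a point from camera to world coordinates). Camera axes: x right, y down, z forward; pixel columns grow to the right and rows downward; lengths in m; the calibration is good to about 2 mm. A picture is of the moment at which its call begins.
- hand_in(): hands the job in, once; it reports no verdict.
Trained networks look in the newest picture that a camera, given by its name, has taken for a name from the list of things; names that differ only in an ending like _2 or _b are one class to them, and where a whole thing is asked for, a point or a joint stands for the part that bears it (a point fixed in the world has none). Each returns a list of dicts, best first, with "conf" (0 to 1); they miss things now and then, are a little off and sometimes report something else, mostly with a low value. They report only what shows in the picture. A call takes as long as a camera call. They do not tell look-alikes from the thing itself.
- spot_in(camera, label): "box" ([centre column, centre row, width, height] in pixels, round what is visible of it).
- cut_out(camera, label): "mask" (420x560 bool, what is visible of it) and "box" ([centre column, centre row, width, height] in pixels, round what is visible of it).
The state is a dict: "t": time; "q": joint angles; "joint_vel": joint speeds; "joint_torque": joint torques, N m; "eef_pos": TCP position; "tool_rot": TCP orientation; "contact_force": force on the tool from outside, world axes, zero at the start; "torque": the same for the moment, N m; "gripper_width": opening from 0.0 (shut) to 1.0 (fully open).
Only numpy, scipy, OpenCV 4.12 (cv2) and the standard library are available. Lean on these libraries where they do the work, as an engineer would, in place of code of your own. Each camera call takes 0.05 s, during which the arm holds its last target. There are 200 camera calls.

### The job

The green stem tiles of the flower mosaic have just been set and still stand proud of the rest. Trace along the stem with a fingertip from the flower out to the panel's edge, gently pressing each tile in turn down flush with its neighbours. Do not pull any tile up, leave the jar, glue stick, tray and brush where they are, and finish clear of the panel.

Things in the scene. Friction and masses are not known exactly. Their poses are not given: they have to be found in the camera images.
- panel: mosaic panel held still on a thin grip mat, 200 (x) x 340 (y) x 24 mm; origin at the centre of its underside, y along its long side. Bedded tiles and wooden edging form one rigid flat face at z = 24 mm: pale white and blue tiles, an orange flower with yellow centre, 75 mm across, at (10, 113) mm, and a green S-curved stem of eight proud tiles from the flower to the -y edge
- stem1_top (a point): centre of the top face of green stem tile 1 (beside the flower): 25 x 25 x 8 mm, its y axis along the stem, z up; the point goes down with the tile, neighbouring centres are 29.5 mm apart
- stem1 (a joint): how far stem tile 1 has been pressed into its adhesive, m: 0 = standing 6 mm proud of the bedded tiles, 0.006 = flush with them (its stop), negative = pulled up; starts at 0 to 0.002; it sinks straight down under about 3 N and stays where it is left, without springing back; the same for all eight
- stem2_top (a point): centre of the top face of green stem tile 2 (number 2 counted from the flower): 25 x 25 x 8 mm, its y axis along the stem, z up; the point goes down with the tile
- stem2 (a joint): how far stem tile 2 has been pressed into its adhesive, m: 0 = standing 6 mm proud of the bedded tiles, 0.006 = flush with them (its stop), negative = pulled up
- stem3_top (a point): centre of the top face of green stem tile 3 (number 3 counted from the flower): 25 x 25 x 8 mm, its y axis along the stem, z up; the point goes down with the tile
- stem3 (a joint): how far stem tile 3 has been pressed into its adhesive, m: 0 = standing 6 mm proud of the bedded tiles, 0.006 = flush with them (its stop), negative = pulled up
- stem4_top (a point): centre of the top face of green stem tile 4 (number 4 counted from the flower): 25 x 25 x 8 mm, its y axis along the stem, z up; the point goes down with the tile
- stem4 (a joint): how far stem tile 4 has been pressed into its adhesive, m: 0 = standing 6 mm proud of the bedded tiles, 0.006 = flush with them (its stop), negative = pulled up
- stem5_top (a point): centre of the top face of green stem tile 5 (number 5 counted from the flower): 25 x 25 x 8 mm, its y axis along the stem, z up; the point goes down with the tile
- stem5 (a joint): how far stem tile 5 has been pressed into its adhesive, m: 0 = standing 6 mm proud of the bedded tiles, 0.006 = flush with them (its stop), negative = pulled up
- stem6_top (a point): centre of the top face of green stem tile 6 (number 6 counted from the flower): 25 x 25 x 8 mm, its y axis along the stem, z up; the point goes down with the tile
- stem6 (a joint): how far stem tile 6 has been pressed into its adhesive, m: 0 = standing 6 mm proud of the bedded tiles, 0.006 = flush with them (its stop), negative = pulled up
- stem7_top (a point): centre of the top face of green stem tile 7 (number 7 counted from the flower): 25 x 25 x 8 mm, its y axis along the stem, z up; the point goes down with the tile
- stem7 (a joint): how far stem tile 7 has been pressed into its adhesive, m: 0 = standing 6 mm proud of the bedded tiles, 0.006 = flush with them (its stop), negative = pulled up
- stem8_top (a point): centre of the top face of green stem tile 8 (at the panel's edge, the end away from the flower): 25 x 25 x 8 mm, its y axis along the stem, z up; the point goes down with the tile
- stem8 (a joint): how far stem tile 8 has been pressed into its adhesive, m: 0 = standing 6 mm proud of the bedded tiles, 0.006 = flush with them (its stop), negative = pulled up
- jar: clear lidded jar of coloured chips, 66 mm across, 92 mm tall, standing beside one end of the panel; origin at the centre of its foot
- glue_stick: white and orange glue stick, 29 mm across, 92 mm tall, standing on the robot's side of the panel; origin at the centre of its foot
- tile_tray: open cardboard tray of spare tiles, 85 x 85 x 30 mm, beside the other end of the panel; origin at the centre of its underside
- brush: flat brush, 170 mm long, lying on the far side of the panel, along its long side; its own x axis runs along it; origin on its underside
There are look-alikes about, which are no part of the job. What is meant by the glue_stick is not yellow, and is the smaller of those in its own colour.

How it is judged:
On the way, in this order (a step that is already met when the one before it is completed fails the run):
1. the first two stem tiles are flush, with all before them (value of joint each of stem1, stem2 above 0.0045 m), for 0.1 s.
2. the second two stem tiles are flush, with all before them (all of step 1 and value of joint each of stem3, stem4 above 0.0045 m), for 0.1 s.
3. the third two stem tiles are flush, with all before them (all of step 2 and value of joint each of stem5, stem6 above 0.0045 m), for 0.1 s.
4. the last two stem tiles are flush, with all before them (all of step 3 and value of joint each of stem7, stem8 above 0.0045 m), for 0.1 s.
At the end, for the whole second after the job is handed in: all eight green stem tiles are within 1.5 mm of flush (each pressed 4.5 mm or more of 6 mm), and the jar, glue stick, tray and brush are within 20 mm of where they were, still upright (all of step 4 and distance of each of jar, glue_stick, tile_tray, brush from where it was at the start of the episode below 0.02 m and angle between each of jar, glue_stick, tile_tray's own z axis and vertical below 0.2 rad); the robot touches nothing.
It fails at once if a stem tile is pulled up out of its bed by more than 2 mm (value of joint any of stem1, stem2, stem3, stem4, stem5, stem6, stem7, stem8 below -0.002 m).
It fails at once if a tile is bedded while the one two places nearer the flower still stands proud ((value of joint stem3 above 0.0045 m and value of joint stem1 below 0.0045 m) or (value of joint stem4 above 0.0045 m and value of joint stem2 below 0.0045 m) or (value of joint stem5 above 0.0045 m and value of joint stem3 below 0.0045 m) or (value of joint stem6 above 0.0045 m and value of joint stem4 below 0.0045 m) or (value of joint stem7 above 0.0045 m and value of joint stem5 below 0.0045 m) or (value of joint stem8 above 0.0045 m and value of joint stem6 below 0.0045 m)).
It fails at once if the panel or a tile is pressed with more than 50 N (contact force between the fingers and panel above 50 N).
It fails at once if the jar, glue stick, tray or brush is moved more than 20 mm, lifted or knocked over (distance of any of jar, glue_stick, tile_tray, brush from where it was at the start of the episode above 0.02 m or angle between any of jar, glue_stick, tile_tray's own z axis and vertical above 0.3 rad).
It also fails if it takes over 58 s, if anything falls off the work surface, if the arm or the gripper's body presses on something with over 40 N, if the wrist force passes 120 N, or if a joint passes its speed limit or range.

## Working session

There is one attempt and no reset: what is moved stays moved. The work goes in short steps, Python scripts to look and compute and a shell command to move; the robot and the scene stay as the last step left them, time stands still between calls to the robot, and variables do not carry over. Pictures are saved under pics/ and viewed, about 8 in all and at most 12, crops included, and the job is handed in when it is done.

```bash
mkdir -p pics; cat > h.py <<'E'
import numpy as np,cv2
from station import *
def pts(c):
    K=c["camera_matrix"];z=c["range_z"];v,u=np.indices(z.shape)
    p=np.stack([(u-K[0,2])/K[0,0]*z,(v-K[1,2])/K[1,1]*z,z,np.ones_like(z)],-1)
    return (p@np.array(c["cam_to_world"]).T)[...,:3]
E
python3 - <<'E'
from h import *
ims=[]
for n in ["scene","side"]:
    c=read_camera(n);P=pts(c);cv2.imwrite(f"pics/{n}0.png",c["pixels"])
    for l in ["panel","stem1_top","glue_stick","jar","tile_tray","brush"]:
        for d in cut_out(n,l)[:8]:
            m=d["mask"]&(c["range_z"]>0)
            if m.sum(): print(n,l,round(d["conf"],2),np.round(d["box"]),np.round(np.median(P[m],0),3))
o=get_obs();print(o["t"],o["eef_pos"],o["tool_rot"],tcp_to_tips)
E
```

```text
scene panel 0.86 [251. 251. 202. 130.] [0.595 0.048 0.024]
scene panel 0.54 [209. 221.  17.  14.] [ 0.546 -0.066  0.029]
scene stem1_top 0.45 [288. 246.  17.  12.] [0.586 0.096 0.031]
scene stem1_top 0.16 [272. 251.  18.  14.] [0.594 0.068 0.029]
scene glue_stick 0.7 [287. 152.  12.  38.] [0.367 0.067 0.058]
scene glue_stick 0.62 [253. 138.  19.  52.] [ 0.366 -0.003  0.094]
scene glue_stick 0.55 [255. 174.  12.  38.] [0.438 0.017 0.059]
scene jar 0.63 [122. 210.  50.  51.] [ 0.571 -0.216  0.078]
scene jar 0.23 [194. 222.  13.  11.] [ 0.552 -0.095  0.03 ]
scene tile_tray 0.89 [396. 251.  66.  61.] [0.558 0.303 0.016]
scene tile_tray 0.42 [285. 247.  15.  10.] [0.587 0.095 0.031]
scene brush 0.94 [239. 318.  98.  26.] [0.723 0.051 0.019]
side panel 0.61 [314. 230. 144. 152.] [ 0.563 -0.014  0.024]
side glue_stick 0.82 [190. 232.  32.  70.] [ 0.353 -0.022  0.083]
side glue_stick 0.75 [191. 207.  21.  33.] [0.362 0.061 0.091]
side glue_stick 0.65 [236. 224.  18.  41.] [0.427 0.002 0.057]
side glue_stick 0.43 [376. 216.  49.  67.] [0.717 0.033 0.018]
side jar 0.87 [341. 331.  44.  60.] [ 0.548 -0.247  0.087]
side jar 0.35 [315. 231. 145. 150.] [ 0.563 -0.015  0.024]
side tile_tray 0.97 [271. 142.  54.  34.] [0.556 0.297 0.017]
side brush 0.73 [375. 217.  45.  64.] [0.717 0.031 0.018]
side brush 0.23 [314. 222.  20.  18.] [0.579 0.008 0.028]
0.7 [0.2236897  0.63686903 0.25031433] [ 0.69703008  0.11886937  0.69705923 -0.11885942] 0.019
```

View pics/scene0.png

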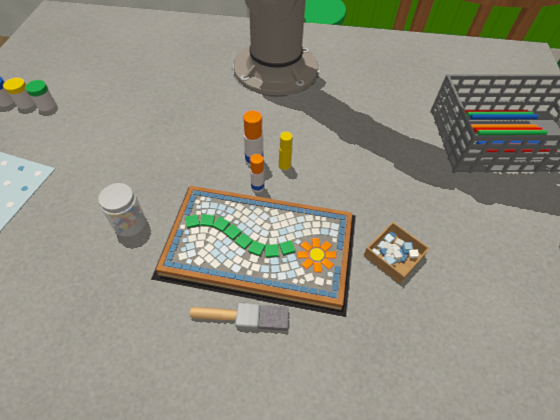

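View pics/side0.png

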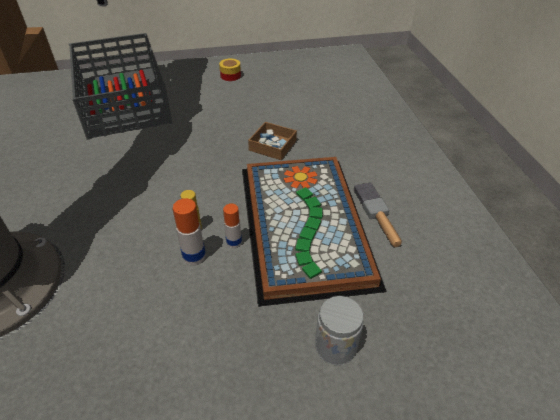

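The green stem runs in scene from tile 1 at (288,246), beside the flower, to tile 8 at (192,222). The glue-stick candidates are:
- the big orange one at (253,138)
- the yellow one at (287,152)
- the small white and orange one at (257,174), which fits the description

The small stick stands at about x 0.43, well clear of the stem. I'll move above the stem with the jaws shut and turned to lie across it.

```bash
python3 -m jog '[{"gripper":1,"dx":0.025,"dy":-0.04,"rz":-7},{"gripper":1,"dx":0.05,"dy":-0.08,"rz":-14},{"gripper":1,"dx":0.07,"dy":-0.12,"rz":-21},{"gripper":1,"dx":0.095,"dy":-0.16,"rz":-28},{"gripper":1,"dx":0.12,"dy":-0.2,"rz":-35},{"gripper":1,"dx":0.14,"dy":-0.24,"rz":-42},{"gripper":1,"dx":0.165,"dy":-0.28,"rz":-49},{"gripper":1,"dx":0.19,"dy":-0.32,"rz":-56},{"gripper":1,"dx":0.21,"dy":-0.36,"rz":-63},{"gripper":1,"dx":0.235,"dy":-0.4,"rz":-70}]' 30
python3 -m jog '[{"gripper":1,"dx":0.025,"dy":-0.04,"dz":0.02},{"gripper":1,"dx":0.05,"dy":-0.08,"dz":0.04},{"gripper":1,"dx":0.07,"dy":-0.12,"dz":0.06},{"gripper":1,"dx":0.095,"dy":-0.16,"dz":0.08},{"gripper":1,"dx":0.11,"dy":-0.2,"dz":0.1},{"gripper":1,"dx":0.11,"dy":-0.22,"dz":0.1},{"gripper":1,"dx":0.11,"dy":-0.22,"dz":0.1}]'
cat > fit.py <<'E'
from h import *
from scipy.spatial.transform import Rotation as R
from scipy.ndimage import label
import sys
for n in sys.argv[2:]:
    c=read_camera(n);P=pts(c);cv2.imwrite(f"pics/{n}{sys.argv[1]}.png",c["pixels"])
    h=cv2.cvtColor(c["pixels"],cv2.COLOR_BGR2HSV)
    box=(P[...,0]>.46)&(P[...,0]<.68)&(abs(P[...,1])<.2)&(P[...,2]>.012)&(P[...,2]<.045)&(c["range_z"]>0)
    g=(h[...,0]>50)&(h[...,0]<80)&(h[...,1]>150)&(h[...,2]>60)&box
    lab,k=label(g)
    for i in range(1,k+1):
        m=lab==i
        if m.sum()>30:
            q=P[m];z=np.percentile(q[:,2],60);t=q[abs(q[:,2]-z)<.003]
            r=cv2.minAreaRect((t[:,:2]*1000).astype(np.float32))
            print(n,m.sum(),np.argwhere(m).mean(0)[::-1].round(),np.round(r[0],1),np.round(r[1],1),round(r[2]),"z",np.round(np.median(t[:,2])*1000,1))
    f=(h[...,0]>5)&(h[...,0]<32)&(h[...,1]>170)&(h[...,2]>180)&box&(abs(P[...,0]-.59)<.07)&(P[...,1]>.08)
    f=cv2.morphologyEx(f.astype(np.uint8),2,np.ones((3,3)))>0
    print("flower",np.round(P[f].mean(0),4),f.sum())
    b=(P[...,2]>.019)&(P[...,2]<.029)&(P[...,0]>.4)&(P[...,0]<.70)&(P[...,1]>-.2)&(P[...,1]<.25)
    lb,k=label(b);m=lb==np.argmax(np.bincount(lb[b]))
    r=cv2.minAreaRect((P[m][:,:2]*1000).astype(np.float32));print("panel",r,"z",np.median(P[m][:,2]))
o=get_obs();M=R.from_quat(o["tool_rot"],scalar_first=True).as_matrix()
print(o["t"],o["eef_pos"],M.round(3).tolist(),o["contact_force"],o["gripper_width"])
E
python3 fit.py 1 wrist scene side
```

```text
flower [nan nan nan] 0$[0]: bad value
$[0]: bad value
fit.py:19: RuntimeWarning: Mean of empty slice.
  print("flower",np.round(P[f].mean(0),4),f.sum())
  ret = um.true_divide(
Traceback (most recent call last):
  File "fit.py", line 21, in <module>
    lb,k=label(b);m=lb==np.argmax(np.bincount(lb[b]))
                        ~~~~~~~~~^^^^^^^^^^^^^^^^^^^^
ValueError: attempt to get argmax of an empty sequence
```

View pics/wrist1.png

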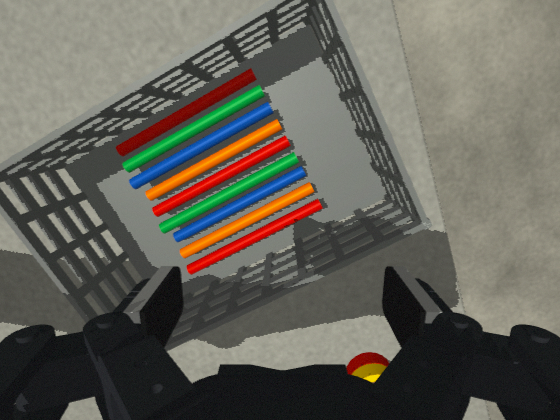

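The wrist picture shows only the crayon basket. The rows were refused with "bad value" and the arm has not moved, so I'll write every key in full.

```bash
python3 -m jog '[{"gripper":1.0,"dx":0.025,"dy":-0.04,"dz":0.01,"rx":0.0,"ry":0.0,"rz":-7.0},{"gripper":1.0,"dx":0.05,"dy":-0.08,"dz":0.02,"rx":0.0,"ry":0.0,"rz":-14.0},{"gripper":1.0,"dx":0.07,"dy":-0.12,"dz":0.03,"rx":0.0,"ry":0.0,"rz":-21.0},{"gripper":1.0,"dx":0.095,"dy":-0.16,"dz":0.04,"rx":0.0,"ry":0.0,"rz":-28.0},{"gripper":1.0,"dx":0.12,"dy":-0.2,"dz":0.05,"rx":0.0,"ry":0.0,"rz":-35.0},{"gripper":1.0,"dx":0.14,"dy":-0.24,"dz":0.05,"rx":0.0,"ry":0.0,"rz":-42.0},{"gripper":1.0,"dx":0.165,"dy":-0.28,"dz":0.05,"rx":0.0,"ry":0.0,"rz":-49.0},{"gripper":1.0,"dx":0.19,"dy":-0.32,"dz":0.05,"rx":0.0,"ry":0.0,"rz":-56.0},{"gripper":1.0,"dx":0.21,"dy":-0.36,"dz":0.05,"rx":0.0,"ry":0.0,"rz":-63.0},{"gripper":1.0,"dx":0.235,"dy":-0.4,"dz":0.05,"rx":0.0,"ry":0.0,"rz":-70.0}]' 30
```

```text
t: 1.75
eef_pos: [0.459, 0.2352, 0.3007]
tool_rot: [0.501, 0.499, 0.502, -0.498]
contact_force: [1.1, 0.7, -0.9]
gripper_width: 0.0
```

```bash
python3 -m jog '[{"gripper":1.0,"dx":0.025,"dy":-0.04,"dz":0.01,"rx":0.0,"ry":0.0,"rz":0.0},{"gripper":1.0,"dx":0.05,"dy":-0.08,"dz":0.02,"rx":0.0,"ry":0.0,"rz":0.0},{"gripper":1.0,"dx":0.07,"dy":-0.12,"dz":0.03,"rx":0.0,"ry":0.0,"rz":0.0},{"gripper":1.0,"dx":0.09,"dy":-0.16,"dz":0.04,"rx":0.0,"ry":0.0,"rz":0.0},{"gripper":1.0,"dx":0.1,"dy":-0.2,"dz":0.05,"rx":0.0,"ry":0.0,"rz":0.0},{"gripper":1.0,"dx":0.1,"dy":-0.21,"dz":0.05,"rx":0.0,"ry":0.0,"rz":0.0},{"gripper":1.0,"dx":0.1,"dy":-0.21,"dz":0.05,"rx":0.0,"ry":0.0,"rz":0.0}]'
python3 fit.py 2 wrist scene side
```

```text
t: 2.45
eef_pos: [0.5587, 0.0246, 0.3506]
tool_rot: [0.502, 0.498, 0.502, -0.498]
contact_force: [-0.6, 0.5, -0.2]
gripper_width: -0.003
wrist 383 [302. 117.] [583.9  95.1] [24.5 24.4] 26 z 30.6
wrist 723 [308. 151.] [593.3  52.8] [56.9 28.1] 88 z 29.5
wrist 338 [298. 182.] [580.1  11.6] [24.7 24.5] 58 z 29.0
wrist 327 [285. 200.] [563.5 -12.8] [24.8 24.4] 56 z 30.0
wrist 714 [273. 230.] [546.6 -58.3] [70.8 31. ] 88 z 30.0
flower [0.5847 0.1231 0.0246] 157
panel ((572.2257080078125, 39.58514404296875), (341.26873779296875, 200.32733154296875), 86.29325866699219) z 0.024172384556015086
scene 398 [220. 225.] [553.1 -38.8] [85.8 30.2] 70 z 30.4
scene 128 [192. 221.] [550.9 -95.3] [25.  22.2] 23 z 30.8
scene 426 [257. 246.] [590.5  39.4] [84. 30.] 75 z 29.6
scene 139 [287. 248.] [585.4  95.2] [23.2 22.7] 23 z 30.8
flower [0.5852 0.1249 0.025 ] 69
panel ((571.56005859375, 40.09019470214844), (340.80853271484375, 202.00733947753906), 86.32209014892578) z 0.024581677205472663
side 1054 [309. 233.] [568.6  -7. ] [220.6  47.5] 76 z 29.4
flower [0.5847 0.1228 0.0243] 35
panel ((571.6192016601562, 38.40769958496094), (345.0782165527344, 200.9792938232422), 86.37236785888672) z 0.02381970594932703
2.6 [0.55820877 0.0291005  0.34978805] [[-0.001, 1.0, 0.014], [0.001, 0.014, -1.0], [-1.0, -0.001, -0.001]] [-0.25283139  0.47067297  0.22261642] 0.0016746401512434314
```

View pics/wrist2.png

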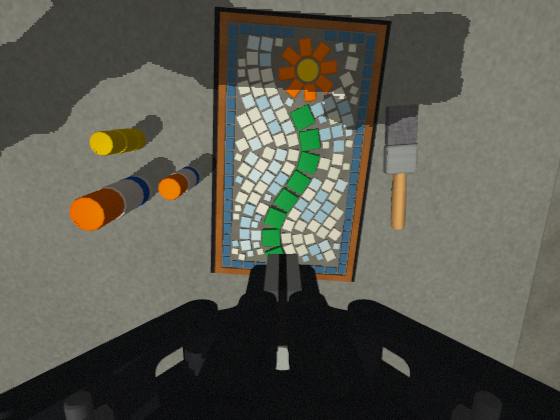

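```bash
cat > km.py <<'E'
from h import *
from scipy.cluster.vq import kmeans2
init=np.array([[584,95],[592.5,67],[592.5,38],[580,11.6],[563.5,-12.8],[550,-38],[546,-67],[551,-95]],float)
for n in ["wrist","scene","side"]:
    c=read_camera(n);P=pts(c)*1000;h=cv2.cvtColor(c["pixels"],cv2.COLOR_BGR2HSV)
    g=(h[...,0]>50)&(h[...,0]<80)&(h[...,1]>150)&(h[...,2]>60)&(abs(P[...,0]-570)<60)&(abs(P[...,1])<130)&(P[...,2]>20)&(P[...,2]<36)
    q=P[g]; k,l=kmeans2(q[:,:2],init,minit="matrix")
    print(n);print(np.c_[k,[np.median(q[l==i,2]) for i in range(8)],np.bincount(l,minlength=8),np.r_[0,np.linalg.norm(np.diff(k,axis=0),axis=1)]].round(1))
E
python3 km.py
```

```text
wrist
[[583.7  95.2  30.6 383.    0. ]
 [593.6  67.7  29.2 364.   29.2]
 [592.2  38.6  29.9 355.   29.2]
 [579.8  12.1  29.  337.   29.2]
 [563.5 -12.3  30.  323.   29.4]
 [548.8 -37.2  30.4 299.   28.9]
 [543.4 -60.9  29.1 195.   24.3]
 [545.7 -77.3  29.2 151.   16.6]]
scene
[[586.5  95.5  30.8 141.    0. ]
 [595.5  67.3  29.5 139.   29.6]
 [594.8  38.6  30.2 144.   28.8]
 [582.   12.2  29.3 144.   29.3]
 [565.7 -12.5  30.2 139.   29.6]
 [551.5 -37.9  30.9 137.   29.1]
 [545.7 -66.3  29.3 127.   28.9]
 [552.5 -94.8  30.5 129.   29.3]]
side
[[582.6  89.2  29.9 106.    0. ]
 [592.8  63.   28.5 106.   28.1]
 [591.6  33.5  29.3 123.   29.6]
 [579.1   6.9  28.3 125.   29.4]
 [562.6 -17.6  29.5 141.   29.5]
 [548.2 -43.2  29.9 147.   29.3]
 [542.9 -71.3  28.7 147.   28.6]
 [548.9 -99.8  30.  164.   29.1]]
```

Tile centres agree between the wrist and scene cameras to about 2 mm (the side camera is biased by the visible tile sides). Tops are at z ≈ 29–31 mm and the flat face at 24. Going above tile 1.

```bash
python3 -m jog '[{"gripper":1.0,"dx":0.01,"dy":0.02,"dz":-0.04,"rx":0.0,"ry":0.0,"rz":0.0},{"gripper":1.0,"dx":0.02,"dy":0.04,"dz":-0.08,"rx":0.0,"ry":0.0,"rz":0.0},{"gripper":1.0,"dx":0.0255,"dy":0.06,"dz":-0.12,"rx":0.0,"ry":0.0,"rz":0.0},{"gripper":1.0,"dx":0.0255,"dy":0.068,"dz":-0.16,"rx":0.0,"ry":0.0,"rz":0.0},{"gripper":1.0,"dx":0.0255,"dy":0.068,"dz":-0.2,"rx":0.0,"ry":0.0,"rz":0.0},{"gripper":1.0,"dx":0.0255,"dy":0.068,"dz":-0.24,"rx":0.0,"ry":0.0,"rz":0.0},{"gripper":1.0,"dx":0.0255,"dy":0.068,"dz":-0.27,"rx":0.0,"ry":0.0,"rz":0.0},{"gripper":1.0,"dx":0.0255,"dy":0.068,"dz":-0.285,"rx":0.0,"ry":0.0,"rz":0.0},{"gripper":1.0,"dx":0.0255,"dy":0.068,"dz":-0.29,"rx":0.0,"ry":0.0,"rz":0.0},{"gripper":1.0,"dx":0.0255,"dy":0.068,"dz":-0.29,"rx":0.0,"ry":0.0,"rz":0.0}]'
python3 - <<'E'
from h import *
for _ in range(2):
  c=read_camera("side");o=get_obs();print(o["eef_pos"],o["contact_force"])
cv2.imwrite("pics/s3.png",cv2.resize(c["pixels"][120:300,200:440],None,fx=3,fy=3,interpolation=2))
E
```

```text
t: 3.75
eef_pos: [0.5845, 0.0953, 0.0606]
tool_rot: [0.503, 0.497, 0.503, -0.497]
contact_force: [0.2, 0.7, 1.1]
gripper_width: -0.004
[0.58510531 0.09516349 0.06140023] [-0.32312042 -0.30408724 -0.00596384]
[0.58535381 0.09517696 0.06180028] [-0.84333134 -0.66741086  0.25092281]
```

View pics/s3.png

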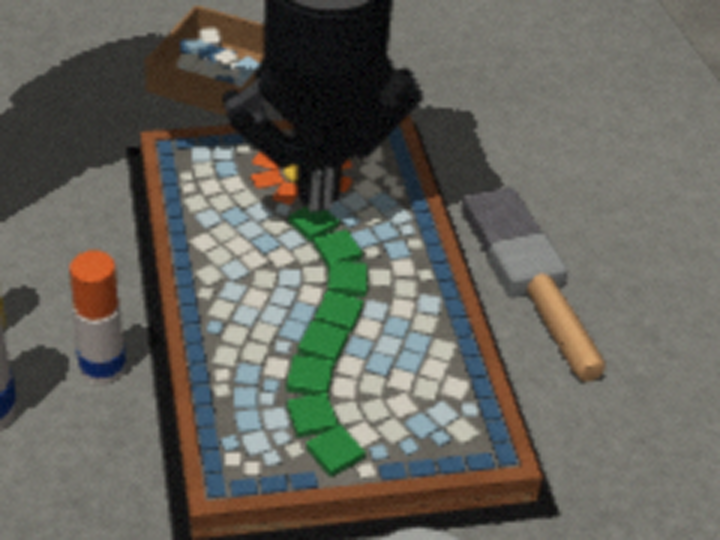

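The fingertips are centred over tile 1 at (318,205), about 12 mm up. Pressing slowly.

```bash
python3 -m jog '[{"gripper":1.0,"dx":0.0,"dy":0.0,"dz":-0.004,"rx":0.0,"ry":0.0,"rz":0.0},{"gripper":1.0,"dx":0.0,"dy":0.0,"dz":-0.008,"rx":0.0,"ry":0.0,"rz":0.0},{"gripper":1.0,"dx":0.0,"dy":0.0,"dz":-0.011,"rx":0.0,"ry":0.0,"rz":0.0},{"gripper":1.0,"dx":0.0,"dy":0.0,"dz":-0.013,"rx":0.0,"ry":0.0,"rz":0.0},{"gripper":1.0,"dx":0.0,"dy":0.0,"dz":-0.015,"rx":0.0,"ry":0.0,"rz":0.0},{"gripper":1.0,"dx":0.0,"dy":0.0,"dz":-0.015,"rx":0.0,"ry":0.0,"rz":0.0}]'
python3 -m jog '[{"gripper":1.0,"dx":0.0,"dy":0.0,"dz":-0.001,"rx":0.0,"ry":0.0,"rz":0.0},{"gripper":1.0,"dx":0.0,"dy":0.0,"dz":-0.001,"rx":0.0,"ry":0.0,"rz":0.0}]'
```

```text
t: 4.45
eef_pos: [0.5842, 0.0949, 0.0451]
tool_rot: [0.503, 0.497, 0.503, -0.497]
contact_force: [0.3, 0.2, 0.5]
gripper_width: 0.003
t: 4.65
eef_pos: [0.5842, 0.0949, 0.0443]
tool_rot: [0.503, 0.497, 0.503, -0.497]
contact_force: [0.1, -0.3, 1.5]
gripper_width: -0.0
```

```bash
for i in 1 2; do python3 -m jog '[{"gripper":1.0,"dx":0.0,"dy":0.0,"dz":-0.001,"rx":0.0,"ry":0.0,"rz":0.0},{"gripper":1.0,"dx":0.0,"dy":0.0,"dz":-0.001,"rx":0.0,"ry":0.0,"rz":0.0}]' | grep -E "eef|force"; done; python3 km.py | sed -n 10,30p
```

```text
eef_pos: [0.5842, 0.0949, 0.0433]
contact_force: [-0.9, 0.3, 0.9]
eef_pos: [0.5843, 0.0949, 0.0431]
contact_force: [-4.2, -0.0, 11.2]
scene
[[595.6  72.8  29.5  76.    0. ]
 [594.9  59.8  29.2  74.   13. ]
 [595.2  37.7  30.4 132.   22.1]
 [582.1  12.3  29.2 141.   28.6]
 [565.7 -12.4  30.3 138.   29.7]
 [551.7 -37.8  30.7 135.   29. ]
 [545.9 -66.3  29.5 124.   29. ]
 [552.6 -94.8  30.8 126.   29.3]]
side
[[ 585.7   76.7   27.6   41.     0. ]
 [ 593.9   59.3   28.5   89.    19.2]
 [ 591.5   32.4   29.2  120.    27. ]
 [ 579.1    6.7   28.2  125.    28.5]
 [ 562.9  -17.2   29.6  139.    28.9]
 [ 548.7  -43.2   30.   148.    29.6]
 [ 542.5  -71.5   28.7  149.    29. ]
 [ 549.2 -100.    30.   166.    29.3]]
  return fun(*args, **kwargs)
  return _methods._mean(a, axis=axis, dtype=dtype,
  ret = ret.dtype.type(ret / rcount)
```

Tile 1 hit its stop at 11 N with the TCP at 0.0431, which is flush. I'll use the same commanded height for the rest. Next is tile 2.

```bash
python3 -m jog '[{"gripper":1.0,"dx":0.0,"dy":0.0,"dz":0.006,"rx":0.0,"ry":0.0,"rz":0.0},{"gripper":1.0,"dx":0.0,"dy":0.0,"dz":0.013,"rx":0.0,"ry":0.0,"rz":0.0},{"gripper":1.0,"dx":0.005,"dy":-0.014,"dz":0.013,"rx":0.0,"ry":0.0,"rz":0.0},{"gripper":1.0,"dx":0.0095,"dy":-0.0275,"dz":0.013,"rx":0.0,"ry":0.0,"rz":0.0},{"gripper":1.0,"dx":0.0095,"dy":-0.0275,"dz":0.009,"rx":0.0,"ry":0.0,"rz":0.0},{"gripper":1.0,"dx":0.0095,"dy":-0.0275,"dz":0.006,"rx":0.0,"ry":0.0,"rz":0.0},{"gripper":1.0,"dx":0.0095,"dy":-0.0275,"dz":0.004,"rx":0.0,"ry":0.0,"rz":0.0},{"gripper":1.0,"dx":0.0095,"dy":-0.0275,"dz":0.002,"rx":0.0,"ry":0.0,"rz":0.0},{"gripper":1.0,"dx":0.0095,"dy":-0.0275,"dz":0.0,"rx":0.0,"ry":0.0,"rz":0.0},{"gripper":1.0,"dx":0.0095,"dy":-0.0275,"dz":0.0,"rx":0.0,"ry":0.0,"rz":0.0}]'; python3 -m jog '[{"gripper":1.0,"dx":0.0,"dy":0.0,"dz":0.0,"rx":0.0,"ry":0.0,"rz":0.0}]' | grep -E "eef|force"
```

```text
t: 6.2
eef_pos: [0.5937, 0.0672, 0.0431]
tool_rot: [0.503, 0.497, 0.503, -0.497]
contact_force: [-2.9, -2.8, 11.5]
gripper_width: -0.0
eef_pos: [0.5936, 0.0672, 0.0432]
contact_force: [-3.4, -2.3, 12.4]
```

```bash
cat > hz.py <<'E'
from h import *
T=np.array([[584.5,95],[594,67.5],[593,38.5],[580.5,12],[564.5,-12.5],[550,-38],[545,-67],[551,-95]])
for n in ["wrist","scene","side"]:
    c=read_camera(n);P=pts(c)*1000;h=cv2.cvtColor(c["pixels"],cv2.COLOR_BGR2HSV)
    g=(h[...,0]>50)&(h[...,0]<80)&(h[...,1]>150)&(h[...,2]>40)&(P[...,2]>15)&(P[...,2]<36)
    w=(np.hypot(P[...,0]-570,P[...,1]-40)<150)&(abs(P[...,2]-24)<2)&~g
    r=[]
    for t in T:
        m=g&(np.hypot(P[...,0]-t[0],P[...,1]-t[1])<9); r.append((int(m.sum()),round(float(np.median(P[m][:,2])),1) if m.sum() else None))
    print(n,"face",np.median(P[w][:,2]) if w.any() else None,r)
E
python3 -m jog '[{"gripper":1.0,"dx":0.0,"dy":0.0,"dz":0.006,"rx":0.0,"ry":0.0,"rz":0.0},{"gripper":1.0,"dx":0.0,"dy":0.0,"dz":0.013,"rx":0.0,"ry":0.0,"rz":0.0},{"gripper":1.0,"dx":-0.0005,"dy":-0.015,"dz":0.013,"rx":0.0,"ry":0.0,"rz":0.0},{"gripper":1.0,"dx":-0.001,"dy":-0.029,"dz":0.013,"rx":0.0,"ry":0.0,"rz":0.0},{"gripper":1.0,"dx":-0.001,"dy":-0.029,"dz":0.013,"rx":0.0,"ry":0.0,"rz":0.0}]'; python3 hz.py
```

```text
t: 6.8
eef_pos: [0.5923, 0.0343, 0.0553]
tool_rot: [0.502, 0.498, 0.501, -0.499]
contact_force: [-0.3, -0.8, -0.3]
gripper_width: -0.005
wrist face 24.300083364891673 [(1289, 24.8), (1112, 24.7), (432, 29.9), (0, None), (0, None), (0, None), (0, None), (0, None)]
scene face 24.325803080330168 [(61, 25.0), (61, 25.0), (8, 30.2), (28, 29.5), (57, 30.7), (54, 31.0), (54, 29.6), (59, 30.9)]
side face 23.917602536840832 [(0, None), (1, 23.6), (4, 28.9), (52, 28.6), (55, 29.5), (53, 29.9), (62, 28.7), (69, 29.8)]
```

Tiles 1 and 2 are flush (24.8 against a face at 24.3), so on to tiles 3 and 4.

```bash
python3 -m jog '[{"gripper":1.0,"dx":0.0,"dy":0.0,"dz":-0.004,"rx":0.0,"ry":0.0,"rz":0.0},{"gripper":1.0,"dx":0.0,"dy":0.0,"dz":-0.007,"rx":0.0,"ry":0.0,"rz":0.0},{"gripper":1.0,"dx":0.0,"dy":0.0,"dz":-0.009,"rx":0.0,"ry":0.0,"rz":0.0},{"gripper":1.0,"dx":0.0,"dy":0.0,"dz":-0.011,"rx":0.0,"ry":0.0,"rz":0.0},{"gripper":1.0,"dx":0.0,"dy":0.0,"dz":-0.013,"rx":0.0,"ry":0.0,"rz":0.0},{"gripper":1.0,"dx":0.0,"dy":0.0,"dz":-0.013,"rx":0.0,"ry":0.0,"rz":0.0},{"gripper":1.0,"dx":0.0,"dy":0.0,"dz":-0.013,"rx":0.0,"ry":0.0,"rz":0.0}]'
python3 -m jog '[{"gripper":1.0,"dx":0.0,"dy":0.0,"dz":0.006,"rx":0.0,"ry":0.0,"rz":0.0},{"gripper":1.0,"dx":0.0,"dy":0.0,"dz":0.013,"rx":0.0,"ry":0.0,"rz":0.0},{"gripper":1.0,"dx":-0.006,"dy":-0.013,"dz":0.013,"rx":0.0,"ry":0.0,"rz":0.0},{"gripper":1.0,"dx":-0.0125,"dy":-0.0265,"dz":0.013,"rx":0.0,"ry":0.0,"rz":0.0},{"gripper":1.0,"dx":-0.0125,"dy":-0.0265,"dz":0.009,"rx":0.0,"ry":0.0,"rz":0.0},{"gripper":1.0,"dx":-0.0125,"dy":-0.0265,"dz":0.006,"rx":0.0,"ry":0.0,"rz":0.0},{"gripper":1.0,"dx":-0.0125,"dy":-0.0265,"dz":0.004,"rx":0.0,"ry":0.0,"rz":0.0},{"gripper":1.0,"dx":-0.0125,"dy":-0.0265,"dz":0.002,"rx":0.0,"ry":0.0,"rz":0.0},{"gripper":1.0,"dx":-0.0125,"dy":-0.0265,"dz":0.0,"rx":0.0,"ry":0.0,"rz":0.0},{"gripper":1.0,"dx":-0.0125,"dy":-0.0265,"dz":0.0,"rx":0.0,"ry":0.0,"rz":0.0}]'
python3 -m jog '[{"gripper":1.0,"dx":0.0,"dy":0.0,"dz":0.0,"rx":0.0,"ry":0.0,"rz":0.0}]' | grep -E "eef|force"
```

```text
t: 7.65
eef_pos: [0.5927, 0.039, 0.0432]
tool_rot: [0.503, 0.497, 0.503, -0.497]
contact_force: [-2.8, 1.7, 12.4]
gripper_width: 0.002
t: 8.65
eef_pos: [0.5802, 0.0118, 0.0431]
tool_rot: [0.503, 0.497, 0.503, -0.497]
contact_force: [-4.8, -1.8, 13.8]
gripper_width: -0.001
eef_pos: [0.5801, 0.0118, 0.0431]
contact_force: [-4.5, -1.6, 13.5]
```

Both stopped at the same height, at 12–14 N. I'll hop above tile 5 and check.

```bash
python3 -m jog '[{"gripper":1.0,"dx":0.0,"dy":0.0,"dz":0.006,"rx":0.0,"ry":0.0,"rz":0.0},{"gripper":1.0,"dx":0.0,"dy":0.0,"dz":0.013,"rx":0.0,"ry":0.0,"rz":0.0},{"gripper":1.0,"dx":-0.008,"dy":-0.012,"dz":0.013,"rx":0.0,"ry":0.0,"rz":0.0},{"gripper":1.0,"dx":-0.016,"dy":-0.0245,"dz":0.013,"rx":0.0,"ry":0.0,"rz":0.0},{"gripper":1.0,"dx":-0.016,"dy":-0.0245,"dz":0.013,"rx":0.0,"ry":0.0,"rz":0.0}]'; python3 hz.py
```

```text
t: 9.25
eef_pos: [0.5621, -0.016, 0.0551]
tool_rot: [0.502, 0.497, 0.502, -0.499]
contact_force: [-0.4, -0.5, -0.2]
gripper_width: 0.0
wrist face 24.323882462891092 [(1289, 24.7), (1463, 24.7), (1243, 24.8), (1094, 24.7), (401, 30.2), (0, None), (0, None), (0, None)]
scene face 24.349957672680112 [(63, 25.2), (64, 25.4), (62, 25.1), (63, 25.4), (22, 30.9), (0, None), (55, 29.4), (57, 31.1)]
side face 23.918388803532974 [(0, None), (0, None), (0, None), (1, 24.5), (7, 29.0), (58, 30.1), (62, 28.8), (64, 30.0)]
```

```bash
python3 -m jog '[{"gripper":1.0,"dx":0.0,"dy":0.0,"dz":-0.004,"rx":0.0,"ry":0.0,"rz":0.0},{"gripper":1.0,"dx":0.0,"dy":0.0,"dz":-0.007,"rx":0.0,"ry":0.0,"rz":0.0},{"gripper":1.0,"dx":0.0,"dy":0.0,"dz":-0.009,"rx":0.0,"ry":0.0,"rz":0.0},{"gripper":1.0,"dx":0.0,"dy":0.0,"dz":-0.011,"rx":0.0,"ry":0.0,"rz":0.0},{"gripper":1.0,"dx":0.0,"dy":0.0,"dz":-0.013,"rx":0.0,"ry":0.0,"rz":0.0},{"gripper":1.0,"dx":0.0,"dy":0.0,"dz":-0.013,"rx":0.0,"ry":0.0,"rz":0.0},{"gripper":1.0,"dx":0.0,"dy":0.0,"dz":-0.013,"rx":0.0,"ry":0.0,"rz":0.0}]'
python3 -m jog '[{"gripper":1.0,"dx":0.0,"dy":0.0,"dz":0.006,"rx":0.0,"ry":0.0,"rz":0.0},{"gripper":1.0,"dx":0.0,"dy":0.0,"dz":0.013,"rx":0.0,"ry":0.0,"rz":0.0},{"gripper":1.0,"dx":-0.007,"dy":-0.013,"dz":0.013,"rx":0.0,"ry":0.0,"rz":0.0},{"gripper":1.0,"dx":-0.0145,"dy":-0.0255,"dz":0.013,"rx":0.0,"ry":0.0,"rz":0.0},{"gripper":1.0,"dx":-0.0145,"dy":-0.0255,"dz":0.009,"rx":0.0,"ry":0.0,"rz":0.0},{"gripper":1.0,"dx":-0.0145,"dy":-0.0255,"dz":0.006,"rx":0.0,"ry":0.0,"rz":0.0},{"gripper":1.0,"dx":-0.0145,"dy":-0.0255,"dz":0.004,"rx":0.0,"ry":0.0,"rz":0.0},{"gripper":1.0,"dx":-0.0145,"dy":-0.0255,"dz":0.002,"rx":0.0,"ry":0.0,"rz":0.0},{"gripper":1.0,"dx":-0.0145,"dy":-0.0255,"dz":0.0,"rx":0.0,"ry":0.0,"rz":0.0},{"gripper":1.0,"dx":-0.0145,"dy":-0.0255,"dz":0.0,"rx":0.0,"ry":0.0,"rz":0.0}]'
python3 -m jog '[{"gripper":1.0,"dx":0.0,"dy":0.0,"dz":0.0,"rx":0.0,"ry":0.0,"rz":0.0}]' | grep -E "eef|force"
python3 -m jog '[{"gripper":1.0,"dx":0.0,"dy":0.0,"dz":0.006,"rx":0.0,"ry":0.0,"rz":0.0},{"gripper":1.0,"dx":0.0,"dy":0.0,"dz":0.013,"rx":0.0,"ry":0.0,"rz":0.0},{"gripper":1.0,"dx":-0.0025,"dy":-0.015,"dz":0.013,"rx":0.0,"ry":0.0,"rz":0.0},{"gripper":1.0,"dx":-0.005,"dy":-0.029,"dz":0.013,"rx":0.0,"ry":0.0,"rz":0.0},{"gripper":1.0,"dx":-0.005,"dy":-0.029,"dz":0.013,"rx":0.0,"ry":0.0,"rz":0.0}]'; python3 hz.py
```

```text
t: 10.1
eef_pos: [0.5645, -0.0121, 0.0431]
tool_rot: [0.503, 0.497, 0.503, -0.497]
contact_force: [-3.5, 2.0, 12.2]
gripper_width: 0.002
t: 11.1
eef_pos: [0.5498, -0.0382, 0.0431]
tool_rot: [0.503, 0.497, 0.503, -0.497]
contact_force: [-5.0, -1.2, 14.8]
gripper_width: -0.0
eef_pos: [0.5498, -0.0382, 0.0431]
contact_force: [-5.2, -1.2, 13.6]
t: 11.7
eef_pos: [0.5438, -0.0708, 0.0553]
tool_rot: [0.502, 0.498, 0.501, -0.499]
contact_force: [-0.7, 0.5, -0.1]
gripper_width: 0.002
wrist face 24.28812387857669 [(0, None), (0, None), (1474, 24.8), (1450, 24.7), (1275, 24.7), (1109, 24.7), (420, 29.1), (0, None)]
scene face 24.303463190304186 [(60, 25.4), (63, 25.1), (60, 25.2), (59, 25.3), (55, 25.0), (55, 25.3), (25, 29.6), (44, 30.9)]
side face 23.972410779792398 [(0, None), (0, None), (0, None), (0, None), (0, None), (0, None), (8, 27.4), (66, 30.2)]
```

Tiles 1–6 are flush. Next I'll press 7 and 8, then lift clear.

```bash
python3 -m jog '[{"gripper":1.0,"dx":0.0,"dy":0.0,"dz":-0.004,"rx":0.0,"ry":0.0,"rz":0.0},{"gripper":1.0,"dx":0.0,"dy":0.0,"dz":-0.007,"rx":0.0,"ry":0.0,"rz":0.0},{"gripper":1.0,"dx":0.0,"dy":0.0,"dz":-0.009,"rx":0.0,"ry":0.0,"rz":0.0},{"gripper":1.0,"dx":0.0,"dy":0.0,"dz":-0.011,"rx":0.0,"ry":0.0,"rz":0.0},{"gripper":1.0,"dx":0.0,"dy":0.0,"dz":-0.013,"rx":0.0,"ry":0.0,"rz":0.0},{"gripper":1.0,"dx":0.0,"dy":0.0,"dz":-0.013,"rx":0.0,"ry":0.0,"rz":0.0},{"gripper":1.0,"dx":0.0,"dy":0.0,"dz":-0.013,"rx":0.0,"ry":0.0,"rz":0.0}]'
python3 -m jog '[{"gripper":1.0,"dx":0.0,"dy":0.0,"dz":0.006,"rx":0.0,"ry":0.0,"rz":0.0},{"gripper":1.0,"dx":0.0,"dy":0.0,"dz":0.013,"rx":0.0,"ry":0.0,"rz":0.0},{"gripper":1.0,"dx":0.003,"dy":-0.014,"dz":0.013,"rx":0.0,"ry":0.0,"rz":0.0},{"gripper":1.0,"dx":0.006,"dy":-0.028,"dz":0.013,"rx":0.0,"ry":0.0,"rz":0.0},{"gripper":1.0,"dx":0.006,"dy":-0.028,"dz":0.009,"rx":0.0,"ry":0.0,"rz":0.0},{"gripper":1.0,"dx":0.006,"dy":-0.028,"dz":0.006,"rx":0.0,"ry":0.0,"rz":0.0},{"gripper":1.0,"dx":0.006,"dy":-0.028,"dz":0.004,"rx":0.0,"ry":0.0,"rz":0.0},{"gripper":1.0,"dx":0.006,"dy":-0.028,"dz":0.002,"rx":0.0,"ry":0.0,"rz":0.0},{"gripper":1.0,"dx":0.006,"dy":-0.028,"dz":0.0,"rx":0.0,"ry":0.0,"rz":0.0},{"gripper":1.0,"dx":0.006,"dy":-0.028,"dz":0.0,"rx":0.0,"ry":0.0,"rz":0.0}]'
python3 -m jog '[{"gripper":1.0,"dx":0.0,"dy":0.0,"dz":0.0,"rx":0.0,"ry":0.0,"rz":0.0},{"gripper":1.0,"dx":0.0,"dy":0.0,"dz":0.0,"rx":0.0,"ry":0.0,"rz":0.0}]' | grep -E "eef|force"
python3 -m jog '[{"gripper":1.0,"dx":0.0,"dy":0.0,"dz":0.01,"rx":0.0,"ry":0.0,"rz":0.0},{"gripper":1.0,"dx":0.0,"dy":0.0,"dz":0.03,"rx":0.0,"ry":0.0,"rz":0.0},{"gripper":1.0,"dx":0.0,"dy":0.0,"dz":0.07,"rx":0.0,"ry":0.0,"rz":0.0},{"gripper":1.0,"dx":0.0,"dy":0.0,"dz":0.12,"rx":0.0,"ry":0.0,"rz":0.0},{"gripper":1.0,"dx":0.0,"dy":0.0,"dz":0.17,"rx":0.0,"ry":0.0,"rz":0.0},{"gripper":1.0,"dx":0.0,"dy":0.0,"dz":0.21,"rx":0.0,"ry":0.0,"rz":0.0},{"gripper":1.0,"dx":0.0,"dy":0.0,"dz":0.22,"rx":0.0,"ry":0.0,"rz":0.0},{"gripper":1.0,"dx":0.0,"dy":0.0,"dz":0.22,"rx":0.0,"ry":0.0,"rz":0.0},{"gripper":1.0,"dx":0.0,"dy":0.0,"dz":0.22,"rx":0.0,"ry":0.0,"rz":0.0}]'
python3 hz.py; python3 - <<'E'
from h import *
for n in ["scene","side"]:
    c=read_camera(n);P=pts(c);cv2.imwrite(f"pics/{n}9.png",c["pixels"])
    for l in ["glue_stick","jar","tile_tray","brush"]:
        for d in cut_out(n,l)[:3]:
            m=d["mask"]&(c["range_z"]>0)
            if m.sum() and d["conf"]>.5: print(n,l,round(d["conf"],2),np.round(d["box"]),np.round(np.median(P[m],0),3))
E
```

```text
t: 12.55
eef_pos: [0.5447, -0.0666, 0.0431]
tool_rot: [0.503, 0.497, 0.503, -0.497]
contact_force: [-4.2, 2.5, 12.1]
gripper_width: -0.001
t: 13.55
eef_pos: [0.5507, -0.0953, 0.0431]
tool_rot: [0.503, 0.497, 0.503, -0.497]
contact_force: [-3.4, -2.4, 12.6]
gripper_width: 0.004
eef_pos: [0.5507, -0.0953, 0.0431]
contact_force: [-2.5, -2.2, 11.8]
t: 14.65
eef_pos: [0.5499, -0.0943, 0.2609]
tool_rot: [0.502, 0.497, 0.504, -0.497]
contact_force: [0.2, 0.5, -1.2]
gripper_width: -0.002
wrist face 24.18054780591047 [(0, None), (313, 24.7), (288, 24.7), (271, 24.6), (254, 24.9), (236, 24.7), (226, 24.8), (215, 24.8)]
scene face 24.333144325996425 [(63, 25.1), (61, 25.3), (60, 25.0), (60, 24.9), (61, 25.1), (55, 25.1), (52, 25.3), (55, 25.5)]
side face 23.89023760226916 [(40, 24.4), (43, 24.0), (46, 24.2), (50, 24.3), (52, 24.8), (52, 24.5), (61, 24.5), (65, 24.2)]
scene glue_stick 0.77 [285. 152.  17.  34.] [0.367 0.067 0.059]
scene glue_stick 0.63 [255. 174.  15.  38.] [0.438 0.017 0.06 ]
scene glue_stick 0.56 [255. 137.  16.  52.] [ 0.366 -0.003  0.097]
scene jar 0.56 [123. 211.  48.  54.] [ 0.571 -0.216  0.079]
scene tile_tray 0.87 [397. 252.  69.  62.] [0.558 0.304 0.016]
scene brush 0.7 [239. 320. 103.  27.] [0.723 0.047 0.019]
side glue_stick 0.71 [187. 232.  32.  66.] [ 0.352 -0.022  0.081]
side glue_stick 0.7 [234. 226.  15.  37.] [0.427 0.002 0.057]
side glue_stick 0.59 [302. 259.  13.  12.] [ 0.543 -0.071  0.024]
side jar 0.9 [339. 331.  49.  68.] [ 0.549 -0.247  0.087]
side tile_tray 0.82 [270. 141.  46.  37.] [0.55  0.289 0.016]
side brush 0.69 [377. 216.  44.  63.] [0.717 0.032 0.018]
```

View pics/side9.png

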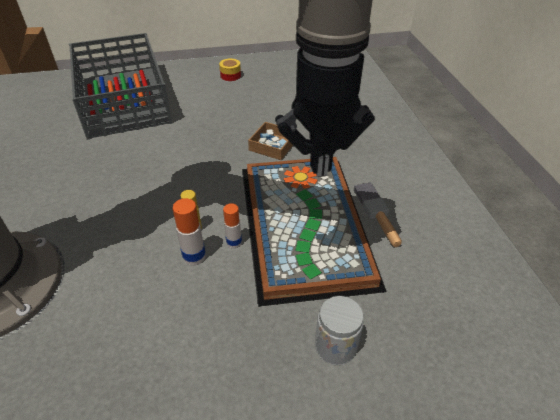

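The side picture shows the stem from (305,195) to (310,268) flush with the face. The jar at (340,330), the small glue stick at (233,226), the tray at (270,141) and the brush at (377,216) are where they were. The arm is about 0.2 m above the panel, so I'm handing in.

```bash
python3 -c "
from station import *
print(hand_in())"
```

```text
the job is handed in; nothing more can be done
None
```

I pressed all eight stem tiles down one after another, from the flower out to the panel's edge, using the closed fingertips. I lifted between tiles and then raised the arm clear. The job is handed in at about 15 s of the 58 s allowed.

- **Force:** the readings at the end of each press were 11–15 N, against the 50 N limit. Every tile stopped at the same fingertip height, about 24 mm.
- **Flushness:** the last camera check put every tile top within about 1.2 mm of the panel face, and within 0.7 mm in the wrist view. The wrist camera could not see tile 1 in that last look, but it read flush in the other two cameras and in earlier wrist views.
- **Other objects:** the jar, glue stick and brush measured within 4 mm of where they started. The tray did too from the scene camera. The side camera put the tray about 10 mm off, but with a smaller detected area, so I take that as detector scatter; it looks unmoved in the picture.
- **Refused command:** my first two move commands were refused because their rows did not list every key. The arm did not move, and nothing was affected.

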